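# Raise the scan head three clicks and slide the tube rack under it

## Robot

A 6-joint arm with a two-finger parallel gripper is mounted at the origin on the work surface. World frame = base frame: x ahead of the robot, y to its left, z up, the work surface at z = 0. Lengths are in mm, angles in rad, forces in N, time in s.
With the tool pointing down it reaches from about 400 to 925 mm from the base axis. Payload 12.5 kg.
Tool frame: the origin (TCP) lies midway between the tips of the shut fingers; the grasp point (between the pads) lies 19 mm behind it; z points along the fingers, y is the line along which they close (so a half turn about z gives the same grasp; the last joint's range is limited). The gripper opens to 95 mm and grips with 3 to 60 N. Pads are 20 mm wide; open, the fingers measure 119 mm over their backs; the gripper's body (75 mm by 180 mm) begins 59 mm behind the grasp point.
Start: joints at [-1.324, 0.491, 1.559, -0, 1.092, -0.106], TCP at [215.978, -586.516, 214.661] pointing down, gripper open.
Joint ranges: [-3.1, 3.1], [-0.84, 2.19], [0.05, 2.79], [-1.13, 4.28], [0.06, 2.93], [-2.69, 2.69]. Speed limits (rad/s): [2.22, 2.22, 2.79, 3.14, 3.14, 3.14].

## Interface

Orientations are given as [roll, pitch, yaw] about the fixed x, y, z axes, in that order (R = Rz(yaw) Ry(pitch) Rx(roll)).
In Python, from cell import env gives the robot as it stands.
- The arm moves only by the tool arm_command, never from a script. Its argument "targets" is a list of rows, each a list of 5 numbers: the shift along the tool's x, y, z in mm, then the turn about the tool's z in degrees, then the opening, from 0 (shut) to 1 (fully open). In form: [[tx, ty, tz, roll, fingers], ...]. A call has 1 to 5 rows; each row is the pose to reach, as a shift and turn from the pose commanded when the call began, along the tool's axes at that moment; what a row does not reach only later rows make up. A row lasts 1/10 s, in which the tool goes at most 50 mm and 8.59 degrees, less where a joint would pass 70% of its speed; a pose out of reach is approached as far as the arm can. A call with a gripper value outside its range is refused whole. The fingers move at their own pace and stop on an object; the grip force is fixed at half the most. Time passes only in rows, so rows that repeat a pose let the fingers close. It gives the time, the measured TCP pose, the force, the opening and the grip force at its end, in the units of the state.
- env.state(): the state, without advancing time (a new reading comes with each control period).
- env.read_camera(name): name is "scene" or "side" or "wrist"; returns a dict with "frame" (480x640x3 uint8, red, green, blue), "vertical_fov" (degrees; the focal length in pixels is half the picture's height over the tangent of half this angle, whatever the lens; pixels are square), "cx", "cy" (the principal point, pixels), "world_from_camera" (4x4, takes a point from camera to world coordinates); the wrist camera has in their place "hand_eye" (4x4, takes a point from camera to tool coordinates, whose origin is the TCP and whose axes are the flange's). Camera axes: x right, y down, z forward; pixel columns grow to the right and rows downward; lengths in mm; the calibration is good to about 2 mm. A picture is of the moment at which its call begins: read the wrist's pose just before it. There is no depth.
- env.job_done(): hands the job in; it is judged then, once.
The state is a dict: "t": time; "joints": joint angles; "qvel": joint speeds; "tau": joint torques, N m; "eef_pos": TCP position; "tcp_rot": TCP orientation; "ft_force": force on the tool from outside, world axes, zero at the start; "moment": the same for the moment, N m; "opening": opening from 0.0 (shut) to 1.0 (fully open); "grip_force": force on a finger pad.
Only numpy, scipy, OpenCV 4.12 (cv2) and the standard library are available. Lean on these libraries where they do the work, as an engineer would, in place of code of your own. Each camera call takes 0.05 s, during which the arm holds its last target. There are 200 camera calls.

## Task

The scan head on its ratchet column sits too low for the tube rack. Lift the column by its black grip slowly, exactly three clicks and no more, lower it gently until the pawl carries it (no dropping, no pressing down on the pawl) and let go; then slide the rack along its slide-way under the head, fully home against the end stop, without bumping the head. Leave the other things on the bench where they are.

Things in the scene. Friction and masses are not known exactly. Their poses are not given: they have to be found in the camera images.
- stand: White bench stand, fixed, plate 160 x 285 x 10 mm. Origin: table top under the middle of the rack's home place; z up, y along the slide-way towards the end stop. Slide-way: plate top between two rails (tops 18 mm above the table, inner faces at x = -24.5, +24.5 mm). End stop: block with its face at y = +55 mm. Column axis at x = +55, y = +20 mm between two cheeks 135 mm high.
- column (a joint): Height of the ratchet column, m: 0 on its bottom stop (the start), at most 0.100; slides straight up. It weighs 3 to 6 N with the head. The toothed strip on its back is clamped by hand, differently each time: the first click comes at an unknown lift of 12.5 to 29.5 mm, each further one 22 mm later. So the notch heights are not to be had from poses, only by feel.
- grip (a point): Centre of the black grip block on top of the column, 26 x 26 mm square with sides along the stand's x and y, 40 mm high, open all round and above; 198 mm above the table when the column is at 0. Pinch it from above on either pair of sides.
- carriage: All that rises with the column: 18 mm square bar, black grip on top and white scan head, 56 (stand x) x 48 (stand y) x 40 mm, over the slide-way at stand x = -30 to +26, y = -4 to +44 mm, underside 45 mm above the table at column 0. Origin at table level under the column axis at column 0; axes as the stand's.
- latch: Grey housing fixed to the stand on the column's +x side, 33 mm wide, 85 to 115 mm above the table, holding the sprung steel pawl. Origin at table level under the column axis. A lowered column comes to rest with a tooth on the pawl, which is rigid and lets no clicked tooth back down. More than 14 N on the pawl (a hard push down) damages it.
- rack_handle (a point): Centre of the rack's handle, an upright block 20 (rack x) x 12 (rack y) x 36 mm at the rack's -y end, 75 mm from the rack's middle, 52 mm above the table. Axes as the rack's. Pinch from above on the 20 mm width (fingers closing along the rack's x).
- rack_base (a point): Centre of the underside of the loose tube rack: white, 44 (x) x 110 (y) mm, ten grey-capped tubes, cap tops 98.8 mm above the table, 0.2 to 0.4 kg. It stands in the slide-way, axes as the stand's, 75 to 100 mm short of home on the -y side. Home: this point at the stand's x = 0, y = 0. It passes under the head only from the third click on.
- cassette: Loose white test cassette, 70 x 22 x 6 mm, on the table near the stand; leave alone. Origin under its centre.
- cassette2: Another such cassette; leave alone.
- reagent: Small loose bottle, 32 mm diameter, 60 mm high, standing on the stand's plate beside the slide-way; leave alone. Origin under its centre.
- jar: Loose jar, 48 mm diameter, 50 mm high, by the stand; leave alone.
- pipette: Pipette lying on the paper sheet, 220 mm long; leave alone.
- tip_box: Box of pipette tips, 90 x 120 x 70 mm; leave alone.
- spray: White bottle, 70 mm diameter, 190 mm high; leave alone.
- rack: The loose tube rack as a whole; origin as rack_base.
- column_back (a point): Point on the column's back (+x face), 60 mm above the table at column 0, where the four teeth are. For each tooth the extra pull to lift builds up over about 6 mm to 5 to 10 N, falls below 3 N as the tooth's edge slides on the pawl's nose, and 4 to 5 mm later the pawl snaps in under the tooth: the click. Some 11 mm further the next build-up begins.

How it is judged:
By the outcome, as a careful person would: the job done as asked, in the order asked, and still so for the second after the job is handed in, with the robot touching nothing.
It also fails if it takes over 72 s, if anything falls off the work surface, if the arm or the gripper's body presses on something with over 40 N, if the wrist force passes 120 N, or if a joint passes its speed limit or range.

## Working session

There is one attempt and no reset: what is moved stays moved. The work goes in short steps, Python scripts to look and compute and a tool call to move; the robot and the scene stay as the last step left them, time stands still between calls to the robot, and variables do not carry over. Pictures are saved under pics/ and viewed, at most 10 in all, crops included, and the job is handed in when it is done.

Besides the shell and the picture viewer there is one more tool, called after ">>>" in YAML: its name, and indented under it one key for each argument. arm_command: Moves the arm, as the interface text tells. Its arguments: {"type":"object","properties":{"targets":{"type":"array","items":{"type":"array","items":{"type":"number"}}}},"required":["targets"]}

```bash
mkdir -p pics; cat > h.py <<'E'
import numpy as np, cv2
from cell import env
from scipy.spatial.transform import Rotation as R
def cam(name):
    s=env.state(); c=env.read_camera(name)
    if 'world_from_camera' in c: T=np.array(c['world_from_camera'])
    else:
        W=np.eye(4); W[:3,:3]=R.from_euler('xyz',s['tcp_rot']).as_matrix(); W[:3,3]=s['eef_pos']
        T=W@np.array(c['hand_eye'])
    f=240/np.tan(np.radians(c['vertical_fov'])/2)
    return c['frame'],(f,c['cx'],c['cy'],T)
def ray(k,uv):
    f,cx,cy,T=k; d=T[:3,:3]@np.array([(uv[0]-cx)/f,(uv[1]-cy)/f,1]); return T[:3,3],d/np.linalg.norm(d)
def onz(k,uv,z):
    o,d=ray(k,uv); return o+d*(z-o[2])/d[2]
def proj(k,p):
    f,cx,cy,T=k; q=T[:3,:3].T@(np.array(p)-T[:3,3]); return f*q[0]/q[2]+cx,f*q[1]/q[2]+cy
def tri(rs):
    A=sum(np.eye(3)-np.outer(d,d) for o,d in rs); b=sum((np.eye(3)-np.outer(d,d))@o for o,d in rs); p=np.linalg.solve(A,b)
    return p,[np.linalg.norm(np.cross(p-o,d)) for o,d in rs]
E
python3 - <<'E'
from h import *
print(env.state())
for n in ['scene','side','wrist']:
    f,k=cam(n); cv2.imwrite(f'pics/{n}0.png',f[:,:,::-1]); print(n,k[0],k[1],k[2],np.round(k[3],2).tolist())
E
```

```text
{'t': 0.0, 'joints': array([-1.32362336e+00,  4.91564686e-01,  1.55946396e+00,  1.02265479e-05,
        1.09169950e+00, -1.05604973e-01]), 'qvel': array([-0.00042772, -0.00036034,  0.0022424 ,  0.00214585,  0.00049629,
       -0.0005893 ]), 'tau': array([-2.14311141e-03, -6.12648368e+01, -2.58183306e+01,  6.92420430e-02,
        4.83196741e-02, -1.18331259e-04]), 'eef_pos': array([ 215.90028763, -586.25818563,  214.05356791]), 'tcp_rot': array([-3.14046444e+00, -1.28710292e-04,  3.52773149e-01]), 'ft_force': array([-0.80478003,  0.24833327,  0.21053035]), 'moment': array([0.0349667 , 0.03105951, 0.02761555]), 'grip_force': 0.0, 'opening': 0.9994565637938034}
scene 520.5529669670419 319.73853288499896 242.60646398826614 [[-0.17, 0.77, -0.61, 1264.49], [0.98, 0.13, -0.12, 134.38], [-0.01, -0.63, -0.78, 1147.4], [0.0, 0.0, 0.0, 1.0]]
side 562.3023149001559 318.454703850684 238.27716012577838 [[-0.79, -0.45, 0.41, -35.81], [-0.61, 0.6, -0.52, 647.01], [-0.01, -0.67, -0.74, 1084.17], [0.0, 0.0, 0.0, 1.0]]
wrist 347.01283396640594 323.1580025381166 234.03470795534128 [[0.35, -0.9, -0.25, 287.04], [-0.94, -0.33, -0.09, -560.98], [-0.0, 0.26, -0.96, 384.7], [0.0, 0.0, 0.0, 1.0]]
```

View pics/scene0.png

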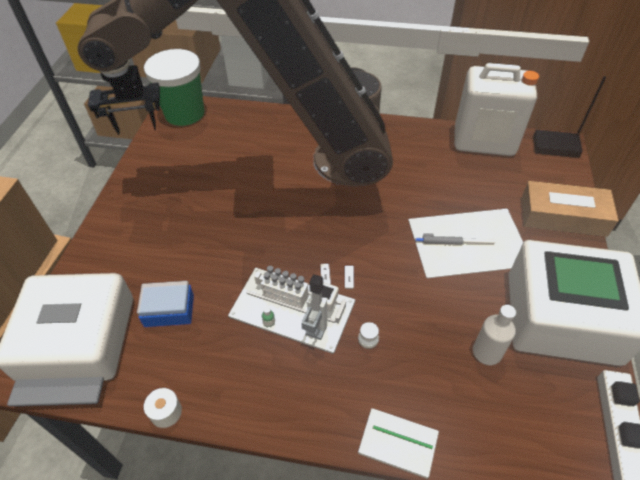

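View pics/side0.png

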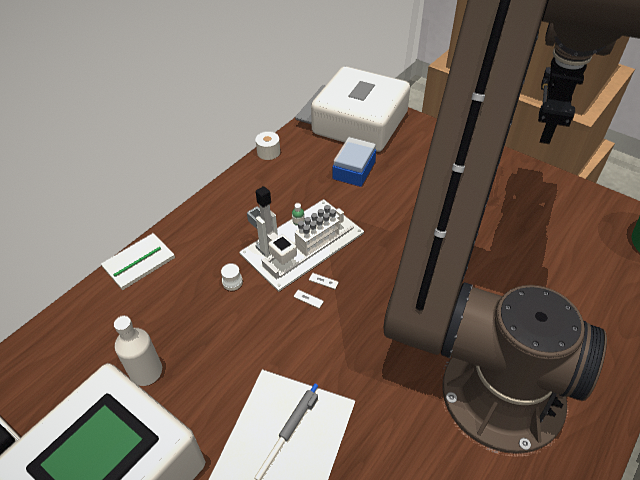

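The scene shows the stand around (293,308), its rack to the left, the black grip at (316,285) and the jar at (369,335). The side view has the grip at (264,196) and plate corners near (325,202), (363,234), (279,287) and (240,252).

```bash
python3 - <<'E'
from h import *
r={}
for n,box,pl in [('scene',(305,272,335,298),[(258,268),(355,298),(335,349),(230,314)]),('side',(252,184,276,210),[(325,202),(363,234),(279,287),(240,252)])]:
    f,k=cam(n); x0,y0,x1,y1=box
    m=(f[y0:y1,x0:x1].max(2)<45).astype(np.uint8)
    nn,l,st,ce=cv2.connectedComponentsWithStats(m); i=1+st[1:,4].argmax(); print(n,st[i],ce[i]+[x0,y0])
    r[n]=ray(k,ce[i]+[x0,y0])
    for c in pl: print(onz(k,c,10).round(1))
    g=cv2.resize(f[175:355,200:400] if n=='scene' else f[170:300,220:380],None,fx=4,fy=4,interpolation=cv2.INTER_CUBIC)[:600,:800]
    cv2.imwrite(f'pics/{n}c.png',(cv2.resize(f[245:365,215:375],None,fx=5,fy=5,interpolation=2) if n=='scene' else g)[:,:,::-1])
print(tri(list(r.values())))
E
```

```text
Traceback (most recent call last):
ValueError: attempt to get argmax of an empty sequence
```

```bash
python3 - <<'E'
from h import *
r={}
for n,box,pl in [('scene',(306,274,330,292),[(258,268),(355,298),(335,349),(230,314)]),('side',(252,184,276,210),[(325,202),(363,234),(279,287),(240,252)])]:
    f,k=cam(n); x0,y0,x1,y1=box
    g=f[y0:y1,x0:x1].max(2); print(g.min())
    m=(g<60).astype(np.uint8)
    nn,l,st,ce=cv2.connectedComponentsWithStats(m); i=1+st[1:,4].argmax(); print(n,st[i],ce[i]+[x0,y0])
    r[n]=ray(k,ce[i]+[x0,y0])
    for c in pl: print(onz(k,c,10).round(1))
    g=f[170:300,220:380] if n=='side' else f[245:365,215:375]
    cv2.imwrite(f'pics/{n}c.png',cv2.resize(g,None,fx=4.6,fy=4.6,interpolation=2)[:,:,::-1])
print(tri(list(r.values())))
E
```

```text
53
scene [ 5  9 12  9 52] [316.5        287.01923077]
[ 483.1 -188.8   10. ]
[534.4  82.   10. ]
[686.1  53.9  10. ]
[ 634.4 -223.2   10. ]
3
side [  4   2  15  21 238] [262.92436975 196.36134454]
[ 628.5 -223.8   10. ]
[ 479.  -188.5   10. ]
[542.4  72.2  10. ]
[692.   47.2  10. ]
(array([637.92589043,   0.71344877, 196.30662249]), [np.float64(3.2453194026875494), np.float64(3.2453194026874206)])
```

View pics/scenec.png

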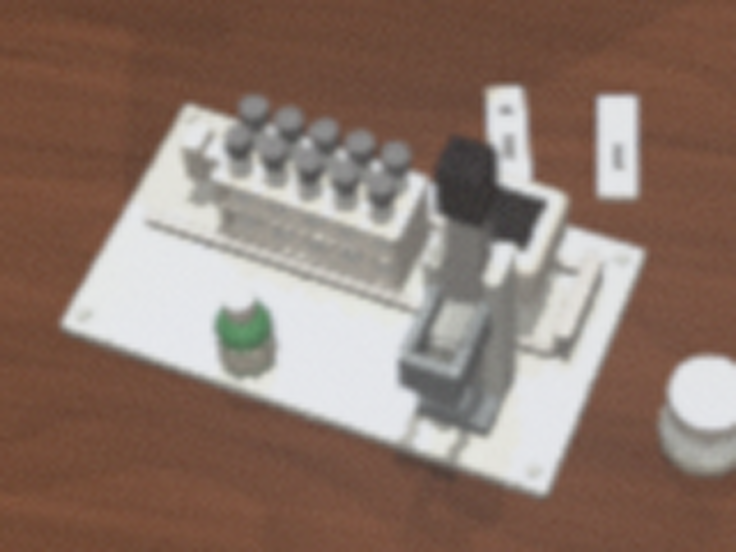

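>>> arm_command:
  targets:
    - [35,-24,-9,0,1]
    - [71,-48,-18,0,1]
    - [106,-73,-27,0,1]
    - [142,-97,-36,0,1]
    - [177,-121,-45,0,1]

```text
t: 0.8
eef_pos: [341.0, -410.3, 260.0]
tcp_rot: [3.141, -0.0, 0.353]
ft_force: [0.3, -0.6, 0.8]
opening: 0.997
grip_force: 0.0
```

>>> arm_command:
  targets:
    - [35,-24,-9,0,1]
    - [71,-48,-18,0,1]
    - [106,-73,-27,0,1]
    - [142,-97,-36,0,1]
    - [177,-121,-45,0,1]

```text
t: 1.3
eef_pos: [465.3, -235.4, 305.2]
tcp_rot: [3.141, -0.0, 0.353]
ft_force: [0.9, -1.1, 0.2]
opening: 1.0
grip_force: 0.0
```

>>> arm_command:
  targets:
    - [35,-24,-9,0,1]
    - [71,-48,-18,0,1]
    - [106,-73,-27,0,1]
    - [142,-97,-36,0,1]
    - [177,-121,-45,0,1]

```text
t: 1.8
eef_pos: [589.6, -60.7, 350.1]
tcp_rot: [3.141, -0.0, 0.353]
ft_force: [0.1, -0.5, 0.2]
opening: 1.0
grip_force: 0.0
```

>>> arm_command:
  targets:
    - [0,0,0,-8,1]
    - [0,0,0,-16,1]
    - [0,0,0,-24,1]
    - [0,0,0,-32,1]
    - [0,0,0,-40,1]

```text
t: 2.3
eef_pos: [588.8, -62.3, 349.6]
tcp_rot: [-3.141, 0.0, 1.057]
ft_force: [0.2, -0.1, 0.3]
opening: 0.999
grip_force: 0.0
```

>>> arm_command:
  targets:
    - [0,0,0,-8,1]
    - [0,0,0,-16,1]
    - [0,0,0,-19,1]
    - [0,0,0,-19,1]
    - [0,0,0,-19,1]

```text
t: 2.8
eef_pos: [588.8, -62.4, 349.6]
tcp_rot: [-3.142, 0.0, 1.381]
ft_force: [-0.7, -0.5, 0.1]
opening: 0.994
grip_force: 0.0
```

```bash
python3 - <<'E'
from h import *
s=env.state(); print(s['t'],s['eef_pos'],s['tcp_rot'],s['ft_force'])
f,k=cam('wrist'); cv2.imwrite('pics/w1.png',f[:,:,::-1]); np.savez('w1.npz',f=f,a=k[0],b=k[1],c=k[2],T=k[3])
E
```

```text
2.8 [588.81479615 -62.3904629  349.58918751] [-3.14156993e+00  6.07694683e-05  1.38062650e+00] [-0.71559616 -0.4672518   0.10284104]
```

View pics/w1.png

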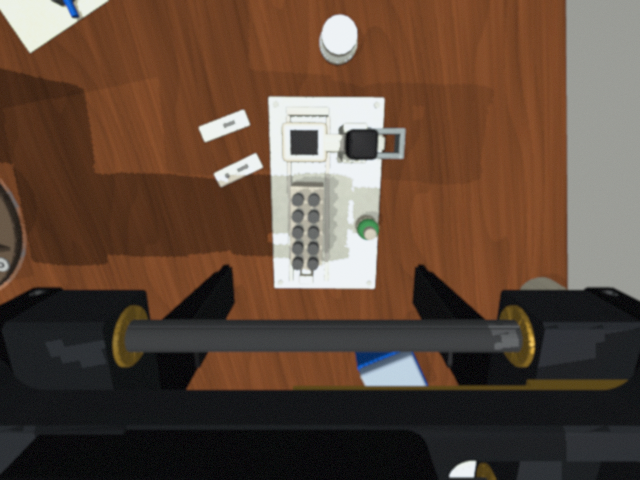

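The wrist view shows the stand aligned with the image: plate corners (268,97), (384,97), (376,289), (275,289), grip top near (361,144), rack handle around (306,273).

>>> arm_command:
  targets:
    - [20,10,0,0,1]
    - [40,20,0,0,1]
    - [60,30,0,0,1]
    - [60,30,0,0,1]
    - [60,30,0,0,1]

```text
t: 3.35
eef_pos: [629.4, -9.0, 349.3]
tcp_rot: [-3.141, 0.0, 1.383]
ft_force: [0.5, -0.7, 0.2]
opening: 1.004
grip_force: 0.0
```

```bash
cat > m.py <<'E'
from h import *
d=np.load('w1.npz'); k1=(float(d['a']),float(d['b']),float(d['c']),d['T']); f1=d['f']
def plate(f,k):
    m=((f.min(2)>140)).astype(np.uint8); m=cv2.morphologyEx(m,cv2.MORPH_CLOSE,np.ones((25,25),np.uint8))
    return m
def dark(f,c,r=22,t=45):
    x,y=c; x0,y0=max(0,x-r),max(0,y-r); m=(f[y0:y+r,x0:x+r].max(2)<t).astype(np.uint8)
    n,l,st,ce=cv2.connectedComponentsWithStats(m); i=1+st[1:,4].argmax(); return st[i]+[x0,y0,0,0,0]
if __name__=='__main__':
    for z in (10,): 
        P=[onz(k1,c,z) for c in [(268,97),(384,97),(376,289),(275,289)]]
        for p in P: print(p.round(1))
        P=np.array(P); print('ctr',P.mean(0),[np.linalg.norm(P[i]-P[i-1]).round(1) for i in range(4)])
        v=(P[0]+P[1]-P[2]-P[3]); print('ydir deg',np.degrees(np.arctan2(-v[0],v[1])))
    a=dark(f1,(361,144)); print(a)
    f,k=cam('wrist'); cv2.imwrite('pics/w2.png',f[:,:,::-1]); np.savez('w2.npz',f=f,a=k[0],b=k[1],c=k[2],T=k[3]); s=env.state(); print(s['eef_pos'],s['tcp_rot'])
    u=proj(k,onz(k1,(361,144),210)); print('exp',u)
    b=dark(f,(int(u[0]),int(u[1])),30); print(b)
E
python3 m.py
```

```text
[540.3  79.1  10. ]
[697.  49.  10.]
[ 643.4 -232.3   10. ]
[ 485.3 -201.9   10. ]
ctr [591.49837597 -76.53154572  10.        ] [np.float64(286.3), np.float64(159.6), np.float64(286.4), np.float64(161.0)]
ydir deg -10.927711292129375
[346 130  31  29 240]
[629.21119637  -9.42021356 349.49578441] [-3.14127374e+00  3.23143887e-04  1.38203436e+00]
exp (np.float64(326.559540606945), np.float64(212.16546417014965))
[315 194  27  32 789]
```

View pics/w2.png

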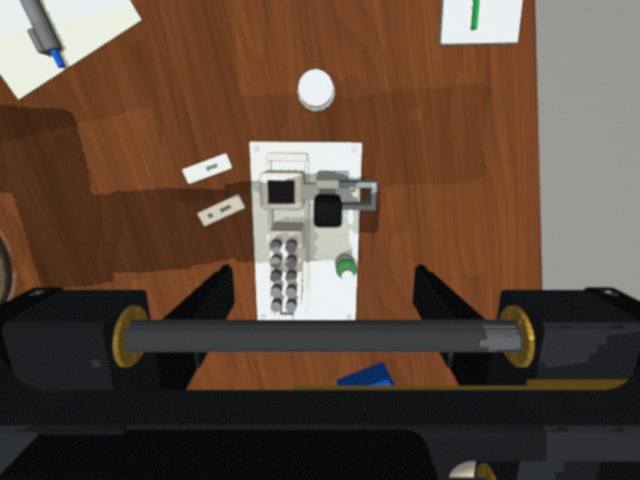

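The second wrist view shows the grip top at about (328,210), the rack caps from (276,247) to (291,305), and the head window at (281,190).

```bash
cat >> m.py <<'E'
    K=[]
    for n,c in (('w1.npz',(361,144)),('w2.npz',(328,211))):
        d=np.load(n); k=(float(d['a']),float(d['b']),float(d['c']),d['T'])
        for t in (45,60,75): print(n,t,dark(d['f'],c,24,t))
        b=dark(d['f'],c,24,60); K.append((k,b))
    for nm,uv in (('S edge',lambda b:(b[0]+b[2]/2-.5,b[1]+b[3]-.5)),('W',lambda b:(b[0]-.5,b[1]+b[3]*.6)),('ctr',lambda b:(b[0]+b[2]/2-.5,b[1]+b[3]/2-.5))):
        print(nm,tri([ray(k,uv(b)) for k,b in K]),[onz(k,uv(b),218).round(1) for k,b in K])
E
sed -i "s/f,k=cam('wrist').*/d=np.load('w2.npz'); k=(float(d['a']),float(d['b']),float(d['c']),d['T']); f=d['f']/" m.py; python3 m.py | tail -9
```

```text
w1.npz 45 [346 130  31  29 240]
w1.npz 60 [345 130  32  29 843]
w1.npz 75 [345 130  33  29 883]
w2.npz 45 [315 194  27  32 789]
w2.npz 60 [315 194  28  32 814]
w2.npz 75 [314 193  38  34 867]
S edge (array([634.17033497, -12.81934043, 207.08756091]), [np.float64(0.9144846432921802), np.float64(0.9144846432921216)]) [array([632.4, -11.5, 218. ]), array([635.2, -10.7, 218. ])]
W (array([622.7383063 ,  -1.28614557, 195.17236708]), [np.float64(1.090503466573369), np.float64(1.090503466573667)]) [array([6.206e+02, 1.000e-01, 2.180e+02]), array([625.1,   2.7, 218. ])]
ctr (array([637.03514211,  -0.7375512 , 194.58828743]), [np.float64(0.4519242726975393), np.float64(0.451924272697443)]) [array([6.343e+02, 3.000e-01, 2.180e+02]), array([637.9,   3.7, 218. ])]
```

>>> arm_command:
  targets:
    - [12,6,20,0,1]
    - [12,6,45,0,1]
    - [12,6,70,0,1]
    - [12,6,90,0,1]
    - [12,6,90,0,1]

```text
t: 3.9
eef_pos: [636.4, 0.8, 257.4]
tcp_rot: [-3.137, 0.001, 1.381]
ft_force: [-0.2, 0.2, -0.2]
opening: 1.001
grip_force: 0.0
```

```bash
python3 - <<'E'
from h import *
f,k=cam('wrist'); cv2.imwrite('pics/w3.png',f[:,:,::-1]); s=env.state(); print(s['eef_pos'],s['tcp_rot'])
u=proj(k,[637,1,218]); print(u,proj(k,s['eef_pos']))
y=np.array([.19,.98,0]);x=np.array([.98,-.19,0])
c=np.array([637,1,218.])
print([np.round(proj(k,c+a*x*13+b*y*13)) for a,b in((-1,-1),(1,-1),(1,1),(-1,1))])
x0,y0=int(u[0])-60,int(u[1])-60
m=(f[y0:y0+110,x0:x0+120].max(2)<60).astype(np.uint8)
n,l,st,ce=cv2.connectedComponentsWithStats(m)
for r,e in zip(st,ce):
    if r[4]>150: print(r+[x0,y0,0,0,0],e+[x0,y0])
E
```

```text
[637.13185778   0.87683959 259.26802645] [-3.13997135e+00  3.27763082e-04  1.38140433e+00]
(np.float64(322.31887861880284), np.float64(258.90780438966743)) (np.float64(322.1376515488105), np.float64(285.360227758492))
[array([302., 278.]), array([342., 278.]), array([343., 240.]), array([302., 239.])]
[  262   198   120   110 10817] [324.22335213 254.12766941]
[262 203  21  27 541] [271.5194085  216.02218115]
[ 303  228   38   49 1759] [321.61398522 252.53610006]
```

View pics/w3.png

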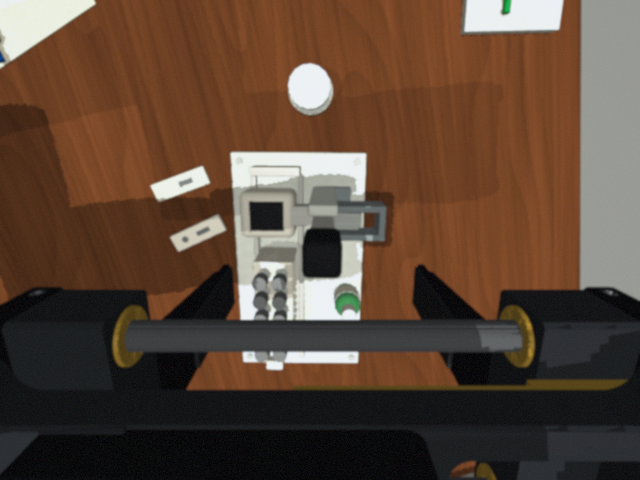

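The grip sits at (303–341, 228–277), matching the predicted position within 1 px and centred between the fingers.

>>> arm_command:
  targets:
    - [0,0,20,0,0.7]
    - [0,0,40,0,0.5]
    - [0,0,60,0,0.5]
    - [0,0,75,0,0.5]
    - [0,0,79,0,0.5]

```text
t: 4.45
eef_pos: [637.6, 1.2, 180.7]
tcp_rot: [-3.141, 0.0, 1.382]
ft_force: [0.6, 0.1, -0.5]
opening: 0.632
grip_force: 0.0
```

>>> arm_command:
  targets:
    - [0,0,0,0,0.35]
    - [0,0,0,0,0.3]
    - [0,0,0,0,0.28]
    - [0,0,0,0,0.27]
    - [0,0,0,0,0.26]

```text
t: 4.95
eef_pos: [635.4, 2.0, 181.4]
tcp_rot: [-3.136, 0.0, 1.383]
ft_force: [-14.6, 1.3, 10.4]
opening: 0.27
grip_force: 28.1
```

>>> arm_command:
  targets:
    - [0,0,0,0,0.2]
    - [0,0,0,0,0.1]
    - [0,0,0,0,0.0]
    - [0,0,0,0,0]
    - [0,0,0,0,0]

```text
t: 5.45
eef_pos: [635.4, 2.0, 181.4]
tcp_rot: [-3.137, 0.0, 1.382]
ft_force: [-15.1, 1.9, 10.1]
opening: 0.272
grip_force: 30.0
```

>>> arm_command:
  targets:
    - [0,-1,0,0,0]
    - [0,-2,-0.5,0,0]
    - [0,-2,-1,0,0]

```text
t: 5.75
eef_pos: [635.3, 2.0, 181.5]
tcp_rot: [-3.141, 0.0, 1.382]
ft_force: [-1.0, 0.0, -4.6]
opening: 0.272
grip_force: 30.0
```

>>> arm_command:
  targets:
    - [0,0,-1,0,0]
    - [0,0,-2,0,0]

```text
t: 5.95
eef_pos: [635.3, 2.0, 183.2]
tcp_rot: [-3.14, 0.0, 1.382]
ft_force: [-2.2, -0.2, -4.6]
opening: 0.272
grip_force: 30.0
```

>>> arm_command:
  targets:
    - [0,0,-1,0,0]
    - [0,0,-2,0,0]

```text
t: 6.15
eef_pos: [635.4, 2.0, 185.4]
tcp_rot: [-3.14, 0.0, 1.382]
ft_force: [-3.3, 0.2, -5.2]
opening: 0.275
grip_force: 30.0
```

>>> arm_command:
  targets:
    - [0,0,-1,0,0]
    - [0,0,-2,0,0]

```text
t: 6.35
eef_pos: [635.4, 2.0, 187.5]
tcp_rot: [-3.141, 0.0, 1.383]
ft_force: [-3.9, 1.5, -4.1]
opening: 0.271
grip_force: 30.0
```

>>> arm_command:
  targets:
    - [0,0,-1,0,0]
    - [0,0,-2,0,0]

```text
t: 6.55
eef_pos: [635.4, 2.0, 189.6]
tcp_rot: [-3.141, 0.0, 1.383]
ft_force: [-4.4, 1.7, -4.8]
opening: 0.27
grip_force: 30.0
```

>>> arm_command:
  targets:
    - [0,0,-1,0,0]
    - [0,0,-2,0,0]

```text
t: 6.75
eef_pos: [635.4, 2.0, 191.6]
tcp_rot: [-3.141, 0.0, 1.383]
ft_force: [-5.1, 0.7, -4.2]
opening: 0.27
grip_force: 30.0
```

>>> arm_command:
  targets:
    - [0,0,-1,0,0]
    - [0,0,-2,0,0]

```text
t: 6.95
eef_pos: [635.3, 2.0, 192.9]
tcp_rot: [-3.14, 0.0, 1.383]
ft_force: [-2.6, 1.5, -13.5]
opening: 0.273
grip_force: 30.0
```

>>> arm_command:
  targets:
    - [0,0,-1,0,0]
    - [0,0,-2,0,0]

```text
t: 7.15
eef_pos: [635.3, 2.0, 194.9]
tcp_rot: [-3.14, 0.0, 1.383]
ft_force: [-4.3, 1.5, -14.6]
opening: 0.274
grip_force: 30.0
```

>>> arm_command:
  targets:
    - [0,0,-1,0,0]
    - [0,0,-2,0,0]

```text
t: 7.35
eef_pos: [635.4, 2.0, 197.1]
tcp_rot: [-3.14, 0.0, 1.383]
ft_force: [-5.6, 1.8, -16.2]
opening: 0.273
grip_force: 30.0
```

>>> arm_command:
  targets:
    - [0,0,-1,0,0]

```text
t: 7.45
eef_pos: [635.4, 2.0, 198.8]
tcp_rot: [-3.141, 0.0, 1.382]
ft_force: [-7.6, 1.3, -7.4]
opening: 0.275
grip_force: 30.0
```

>>> arm_command:
  targets:
    - [0,0,-1,0,0]

```text
t: 7.55
eef_pos: [635.4, 2.0, 200.2]
tcp_rot: [-3.141, 0.0, 1.383]
ft_force: [-9.4, 1.6, 2.0]
opening: 0.27
grip_force: 30.0
```

>>> arm_command:
  targets:
    - [0,0,-1,0,0]

```text
t: 7.65
eef_pos: [635.4, 2.0, 201.5]
tcp_rot: [-3.141, 0.0, 1.382]
ft_force: [-7.7, 1.9, -7.1]
opening: 0.273
grip_force: 30.0
```

>>> arm_command:
  targets:
    - [0,0,-1,0,0]

```text
t: 7.75
eef_pos: [635.4, 2.0, 202.6]
tcp_rot: [-3.142, 0.0, 1.383]
ft_force: [-8.0, 1.6, -5.1]
opening: 0.275
grip_force: 30.0
```

>>> arm_command:
  targets:
    - [0,0,-1,0,0]

```text
t: 7.85
eef_pos: [635.4, 2.0, 203.7]
tcp_rot: [3.142, 0.0, 1.383]
ft_force: [-8.5, 1.7, -4.8]
opening: 0.271
grip_force: 30.0
```

>>> arm_command:
  targets:
    - [0,0,-1,0,0]

```text
t: 7.95
eef_pos: [635.4, 2.0, 204.7]
tcp_rot: [3.141, 0.0, 1.383]
ft_force: [-7.8, 1.4, -5.5]
opening: 0.27
grip_force: 30.0
```

>>> arm_command:
  targets:
    - [0,-0.5,-1,0,0]
    - [0,-1,-2,0,0]
    - [0,-1,-3,0,0]
    - [0,-1,-4,0,0]

```text
t: 8.35
eef_pos: [635.4, 2.0, 208.4]
tcp_rot: [3.14, -0.0, 1.382]
ft_force: [-0.1, -0.2, -5.1]
opening: 0.271
grip_force: 30.0
```

>>> arm_command:
  targets:
    - [0,0,-1,0,0]
    - [0,0,-2,0,0]
    - [0,0,-3,0,0]

```text
t: 8.65
eef_pos: [635.3, 2.0, 210.9]
tcp_rot: [3.14, -0.0, 1.382]
ft_force: [2.9, 0.2, -3.8]
opening: 0.273
grip_force: 30.0
```

>>> arm_command:
  targets:
    - [0,0,-1,0,0]
    - [0,0,-2,0,0]

```text
t: 8.85
eef_pos: [635.3, 2.0, 212.9]
tcp_rot: [3.14, -0.0, 1.382]
ft_force: [4.7, -0.9, -4.5]
opening: 0.27
grip_force: 30.0
```

>>> arm_command:
  targets:
    - [0,0,-1,0,0]
    - [0,0,-2,0,0]

```text
t: 9.05
eef_pos: [635.3, 2.0, 214.5]
tcp_rot: [3.14, 0.0, 1.383]
ft_force: [8.7, -0.4, -11.6]
opening: 0.271
grip_force: 30.0
```

>>> arm_command:
  targets:
    - [0,0,-1,0,0]
    - [0,0,-2,0,0]

```text
t: 9.25
eef_pos: [635.3, 2.0, 215.9]
tcp_rot: [3.141, 0.0, 1.382]
ft_force: [8.1, -1.1, -13.1]
opening: 0.274
grip_force: 30.0
```

>>> arm_command:
  targets:
    - [0,0,-1,0,0]

```text
t: 9.35
eef_pos: [635.3, 2.0, 216.8]
tcp_rot: [3.141, 0.0, 1.382]
ft_force: [8.9, -0.6, -13.6]
opening: 0.27
grip_force: 30.0
```

>>> arm_command:
  targets:
    - [0,0,-1,0,0]

```text
t: 9.45
eef_pos: [635.3, 2.0, 217.6]
tcp_rot: [3.141, 0.0, 1.382]
ft_force: [8.9, -0.7, -14.6]
opening: 0.274
grip_force: 30.0
```

>>> arm_command:
  targets:
    - [0,0,-1,0,0]

```text
t: 9.55
eef_pos: [635.2, 2.0, 218.5]
tcp_rot: [3.141, 0.0, 1.382]
ft_force: [9.1, -0.3, -15.3]
opening: 0.269
grip_force: 30.0
```

>>> arm_command:
  targets:
    - [0,0,-1,0,0]

```text
t: 9.65
eef_pos: [635.2, 2.0, 219.4]
tcp_rot: [3.141, 0.0, 1.382]
ft_force: [9.2, -0.5, -16.1]
opening: 0.274
grip_force: 30.0
```

>>> arm_command:
  targets:
    - [0,0,-1,0,0]

```text
t: 9.75
eef_pos: [635.3, 2.0, 221.1]
tcp_rot: [3.141, 0.0, 1.383]
ft_force: [5.6, -0.9, -7.4]
opening: 0.267
grip_force: 30.0
```

>>> arm_command:
  targets:
    - [0,0,-1,0,0]

```text
t: 9.85
eef_pos: [635.3, 2.1, 222.5]
tcp_rot: [3.14, 0.0, 1.382]
ft_force: [3.9, -0.4, -1.0]
opening: 0.272
grip_force: 30.0
```

>>> arm_command:
  targets:
    - [0,0.3,-1,0,0]
    - [0,0.5,-2,0,0]
    - [0,0.5,-3,0,0]
    - [0,0.5,-4,0,0]

```text
t: 10.25
eef_pos: [635.3, 2.0, 226.9]
tcp_rot: [3.141, 0.0, 1.383]
ft_force: [4.1, -0.3, -5.0]
opening: 0.271
grip_force: 30.0
```

>>> arm_command:
  targets:
    - [0,0,-1,0,0]
    - [0,0,-2,0,0]
    - [0,0,-3,0,0]
    - [0,0,-4,0,0]

```text
t: 10.65
eef_pos: [635.3, 2.1, 230.7]
tcp_rot: [3.141, 0.0, 1.383]
ft_force: [4.1, -0.8, -4.8]
opening: 0.27
grip_force: 30.0
```

>>> arm_command:
  targets:
    - [0,0,-1,0,0]
    - [0,0,-2,0,0]
    - [0,0,-3,0,0]

```text
t: 10.95
eef_pos: [635.3, 2.0, 233.7]
tcp_rot: [3.141, 0.0, 1.383]
ft_force: [4.8, -0.2, -5.4]
opening: 0.273
grip_force: 30.0
```

>>> arm_command:
  targets:
    - [0,0,-1,0,0]
    - [0,0,-2,0,0]
    - [0,0,-3,0,0]

```text
t: 11.25
eef_pos: [635.3, 2.0, 236.4]
tcp_rot: [3.142, 0.0, 1.383]
ft_force: [6.0, -1.5, -10.1]
opening: 0.275
grip_force: 30.0
```

>>> arm_command:
  targets:
    - [0,0,-1,0,0]
    - [0,0,-2,0,0]
    - [0,0,-3,0,0]

```text
t: 11.55
eef_pos: [635.3, 2.0, 238.6]
tcp_rot: [-3.141, 0.0, 1.382]
ft_force: [7.9, -1.7, -13.7]
opening: 0.27
grip_force: 30.0
```

>>> arm_command:
  targets:
    - [0,0,-1,0,0]
    - [0,0,-2,0,0]

```text
t: 11.75
eef_pos: [635.2, 2.0, 240.3]
tcp_rot: [-3.141, 0.0, 1.383]
ft_force: [7.9, -1.5, -15.9]
opening: 0.274
grip_force: 30.0
```

>>> arm_command:
  targets:
    - [0,0,-1,0,0]

```text
t: 11.85
eef_pos: [635.2, 2.0, 241.2]
tcp_rot: [-3.14, 0.0, 1.382]
ft_force: [9.1, -0.7, -16.4]
opening: 0.271
grip_force: 30.0
```

>>> arm_command:
  targets:
    - [0,0,-1,0,0]

```text
t: 11.95
eef_pos: [635.3, 2.0, 242.7]
tcp_rot: [-3.141, 0.0, 1.382]
ft_force: [6.1, -1.7, -7.8]
opening: 0.272
grip_force: 30.0
```

>>> arm_command:
  targets:
    - [0,0,-1,0,0]

```text
t: 12.05
eef_pos: [635.3, 2.1, 244.1]
tcp_rot: [-3.141, 0.0, 1.383]
ft_force: [4.4, -1.3, -0.3]
opening: 0.271
grip_force: 30.0
```

>>> arm_command:
  targets:
    - [0,0,-1,0,0]

```text
t: 12.15
eef_pos: [635.3, 2.0, 245.5]
tcp_rot: [-3.142, 0.0, 1.383]
ft_force: [6.1, -0.9, -7.9]
opening: 0.273
grip_force: 30.0
```

>>> arm_command:
  targets:
    - [0,0,-1,0,0]

```text
t: 12.25
eef_pos: [635.3, 2.1, 246.6]
tcp_rot: [3.141, 0.0, 1.383]
ft_force: [4.6, 0.4, -5.1]
opening: 0.27
grip_force: 30.0
```

>>> arm_command:
  targets:
    - [0,0,-1,0,0]

```text
t: 12.35
eef_pos: [635.3, 2.0, 247.7]
tcp_rot: [3.141, 0.0, 1.383]
ft_force: [4.7, -0.6, -4.9]
opening: 0.271
grip_force: 30.0
```

>>> arm_command:
  targets:
    - [0,0,-0.5,0,0]
    - [0,0,-0.5,0,0]

```text
t: 12.55
eef_pos: [635.3, 2.0, 248.3]
tcp_rot: [3.141, 0.0, 1.383]
ft_force: [5.2, -1.3, -3.4]
opening: 0.272
grip_force: 30.0
```

>>> arm_command:
  targets:
    - [0,-0.3,-1,0,0]
    - [0,-0.3,-2,0,0]
    - [0,-0.3,-2,0,0]

```text
t: 12.85
eef_pos: [635.3, 2.0, 250.5]
tcp_rot: [3.14, 0.0, 1.383]
ft_force: [6.1, -1.5, -2.4]
opening: 0.274
grip_force: 30.0
```

>>> arm_command:
  targets:
    - [0,0,0.5,0,0]
    - [0,0,1,0,0]
    - [0,0,1.5,0,0]
    - [0,0,2,0,0]

```text
t: 13.25
eef_pos: [635.3, 2.1, 248.5]
tcp_rot: [3.14, 0.0, 1.383]
ft_force: [6.5, -0.8, -2.8]
opening: 0.272
grip_force: 30.0
```

>>> arm_command:
  targets:
    - [0,0,0.5,0,0]
    - [0,0,1,0,0]

```text
t: 13.45
eef_pos: [635.3, 2.1, 247.5]
tcp_rot: [3.14, 0.0, 1.383]
ft_force: [6.4, -1.3, -2.4]
opening: 0.272
grip_force: 30.0
```

>>> arm_command:
  targets:
    - [0,0,0.5,0,0]
    - [0,0,0.5,0,0]

```text
t: 13.65
eef_pos: [635.3, 2.0, 246.9]
tcp_rot: [3.14, 0.0, 1.383]
ft_force: [7.8, -1.2, -4.7]
opening: 0.273
grip_force: 30.0
```

>>> arm_command:
  targets:
    - [0,0,0.5,0,0]
    - [0,0,0.5,0,0]

```text
t: 13.85
eef_pos: [635.3, 2.1, 246.4]
tcp_rot: [3.14, 0.0, 1.383]
ft_force: [6.9, -1.0, -4.6]
opening: 0.274
grip_force: 30.0
```

>>> arm_command:
  targets:
    - [0,0.4,0.3,0,0]
    - [0,0.7,0.5,0,0]

```text
t: 14.05
eef_pos: [635.4, 2.0, 246.1]
tcp_rot: [-3.141, 0.0, 1.383]
ft_force: [-1.0, -0.7, 2.4]
opening: 0.271
grip_force: 30.0
```

>>> arm_command:
  targets:
    - [0,0,0.5,0,0]
    - [0,0,0.5,0,0]

```text
t: 14.25
eef_pos: [635.4, 2.0, 245.9]
tcp_rot: [3.141, 0.0, 1.383]
ft_force: [-1.2, -0.1, 5.5]
opening: 0.271
grip_force: 30.0
```

>>> arm_command:
  targets:
    - [0,0,0.3,0,0]
    - [0,0,0.3,0,0]

```text
t: 14.45
eef_pos: [635.4, 2.1, 245.9]
tcp_rot: [3.141, 0.0, 1.383]
ft_force: [-2.0, -1.1, 6.9]
opening: 0.274
grip_force: 30.0
```

>>> arm_command:
  targets:
    - [0,0,-0.3,0,0]
    - [0,-0.1,-0.7,0,0]
    - [0,-0.1,-0.7,0,0]

```text
t: 14.75
eef_pos: [635.4, 2.0, 245.9]
tcp_rot: [3.142, 0.0, 1.383]
ft_force: [-1.2, -0.6, 6.4]
opening: 0.275
grip_force: 30.0
```

>>> arm_command:
  targets:
    - [0,0,-0.3,0,0]
    - [0,0,-0.3,0,0]

```text
t: 14.95
eef_pos: [635.3, 2.0, 246.0]
tcp_rot: [-3.141, 0.0, 1.383]
ft_force: [-2.0, -0.6, 5.4]
opening: 0.273
grip_force: 30.0
```

>>> arm_command:
  targets:
    - [0,0,-0.2,0,0]
    - [0,0,-0.2,0,0]

```text
t: 15.15
eef_pos: [635.4, 2.0, 246.0]
tcp_rot: [-3.141, 0.0, 1.383]
ft_force: [-2.6, -0.0, 4.7]
opening: 0.274
grip_force: 30.0
```

>>> arm_command:
  targets:
    - [0,-0.1,-0.4,0,0]
    - [0,-0.1,-0.4,0,0]

```text
t: 15.35
eef_pos: [635.3, 2.1, 246.1]
tcp_rot: [-3.141, 0.0, 1.383]
ft_force: [-0.8, -0.2, 1.0]
opening: 0.272
grip_force: 30.0
```

>>> arm_command:
  targets:
    - [0,0,-0.3,0,0]
    - [0,0,-0.3,0,0]

```text
t: 15.55
eef_pos: [635.3, 2.1, 246.2]
tcp_rot: [-3.141, 0.0, 1.383]
ft_force: [0.4, -0.1, -3.3]
opening: 0.272
grip_force: 30.0
```

Nearly neutral; I'll go back 0.2 mm, then open gradually.

>>> arm_command:
  targets:
    - [0,0,0.2,0,0]
    - [0,0,0.2,0,0]

```text
t: 15.75
eef_pos: [635.3, 2.0, 246.2]
tcp_rot: [-3.141, 0.0, 1.383]
ft_force: [-1.4, -0.8, -3.1]
opening: 0.274
grip_force: 30.0
```

>>> arm_command:
  targets:
    - [0,0,0.2,0,0.29]
    - [0,0,0.2,0,0.32]
    - [0,0,0.2,0,0.36]
    - [0,0,0.2,0,0.45]
    - [0,0,0.2,0,0.5]

```text
t: 16.25
eef_pos: [635.5, 2.0, 246.5]
tcp_rot: [3.141, 0.0, 1.383]
ft_force: [-0.1, 0.0, -0.4]
opening: 0.47
grip_force: 0.0
```

>>> arm_command:
  targets:
    - [0,0,-3,0,0.55]
    - [0,0,-10,0,0.55]
    - [0,0,-25,0,0.55]
    - [0,0,-50,0,0.55]
    - [0,0,-80,0,0.55]

```text
t: 16.75
eef_pos: [635.2, 2.0, 327.1]
tcp_rot: [-3.14, 0.0, 1.383]
ft_force: [-0.0, 0.1, 0.6]
opening: 0.551
grip_force: 0.0
```

>>> arm_command:
  targets:
    - [-40,0,0,0,0.55]
    - [-80,0,0,0,0.55]
    - [-120,0,0,0,0.55]
    - [-120,0,0,0,0.55]
    - [-120,0,0,0,0.55]

```text
t: 17.25
eef_pos: [612.9, -116.5, 326.9]
tcp_rot: [3.141, -0.0, 1.381]
ft_force: [-0.0, -0.7, 0.5]
opening: 0.555
grip_force: 0.0
```

```bash
python3 - <<'E'
from h import *
f,k=cam('wrist'); cv2.imwrite('pics/w4.png',f[:,:,::-1]); np.savez('w4.npz',f=f,a=k[0],b=k[1],c=k[2],T=k[3]); s=env.state(); print(s['t'],s['eef_pos'],s['tcp_rot'])
f,k=cam('side'); np.savez('side4.npz',f=f,a=k[0],b=k[1],c=k[2],T=k[3])
m=(f[150:210,245:285].max(2)<50).astype(np.uint8); n,l,st,ce=cv2.connectedComponentsWithStats(m); i=1+st[1:,4].argmax(); print('grip side',st[i],ce[i]+[245,150])
for z in (196,260,270): print(z,proj(k,[636,1,z]))
E
```

```text
17.3 [ 613.0357602  -115.59171741  326.79681905] [ 3.14103922e+00 -1.77286860e-04  1.38213767e+00]
grip side [  8  15  16  21 253] [260.42687747 174.95256917]
196 (np.float64(262.3337363327897), np.float64(197.71989273189226))
260 (np.float64(259.754471282131), np.float64(176.6249981493139))
270 (np.float64(259.33329942488393), np.float64(173.18038282080883))
```

View pics/w4.png

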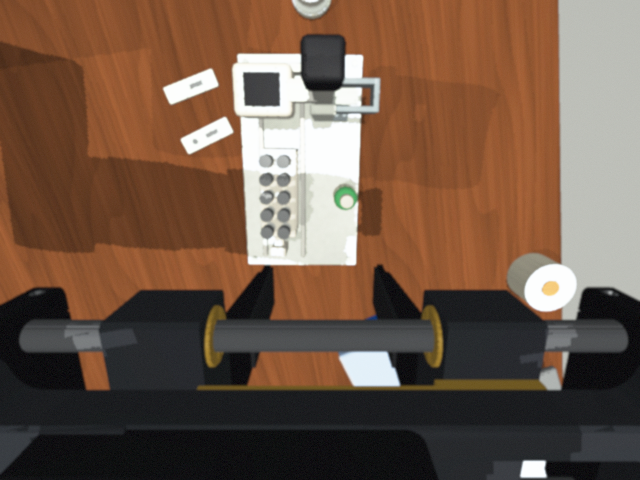

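The head is up and clear. Rack caps run from (266,160) to (284,232), and the handle's top is near (277,244).

```bash
python3 - <<'E'
from h import *
d=np.load('w4.npz'); k=(float(d['a']),float(d['b']),float(d['c']),d['T']); f=d['f']
O=np.array([577.6,-7.2]); c,s_=np.cos(1.382),np.sin(1.382); Y=np.array([c,s_]); X=np.array([s_,-c])
def st(p): q=np.array(p)[:2]-O; return round(q@X,1),round(q@Y,1)
g=f.max(2); x0,y0=255,148
m=(g[y0:240,x0:296]<125).astype(np.uint8); m=cv2.morphologyEx(m,cv2.MORPH_OPEN,np.ones((3,3),np.uint8))
n,l,S,C=cv2.connectedComponentsWithStats(m); P=[]
for r,e in zip(S[1:],C[1:]):
    if r[4]>40: P.append(e+[x0,y0])
P=np.array(P); print(len(P),P.round(0).tolist())
W=[st(onz(k,u,98)) for u in P]; print(W, np.mean(W,0))
# second view w2: mean cap centre
for u in [(266,234),(289,234),(277,244),(270,255),(285,255)]: print(u,st(onz(k,u,70)))
for nm,q in (('plate',(248,265)),('plateR',(357,265))): print(nm,st(onz(k,q,10)))
s=env.state(); print('tcp',st(s['eef_pos']))
# handle predicted pixels for several y
for yy in (-150,-160,-170): 
    p=O+Y*yy; print(yy,proj(k,[*p,70]))
cv2.imwrite('pics/w4c.png',cv2.resize(f[140:275,235:370],None,fx=4.4,fy=4.4,interpolation=2)[:,:,::-1])
E
```

```text
1 [[267.0, 177.0]]
[(np.float64(-6.8), np.float64(-68.1))] [ -6.8 -68.1]
(266, 234) (np.float64(-16.3), np.float64(-143.5))
(289, 234) (np.float64(13.0), np.float64(-143.5))
(277, 244) (np.float64(-2.8), np.float64(-156.8))
(270, 255) (np.float64(-12.4), np.float64(-171.8))
(285, 255) (np.float64(7.1), np.float64(-171.8))
plate (np.float64(-55.5), np.float64(-207.9))
plateR (np.float64(107.2), np.float64(-208.1))
tcp (np.float64(55.1), np.float64(-99.3))
-150 (np.float64(278.9631997737337), np.float64(238.8954227733628))
-160 (np.float64(279.23358540732505), np.float64(246.34298003470687))
-170 (np.float64(279.50079029780767), np.float64(253.70292625651118))
```

View pics/w4c.png

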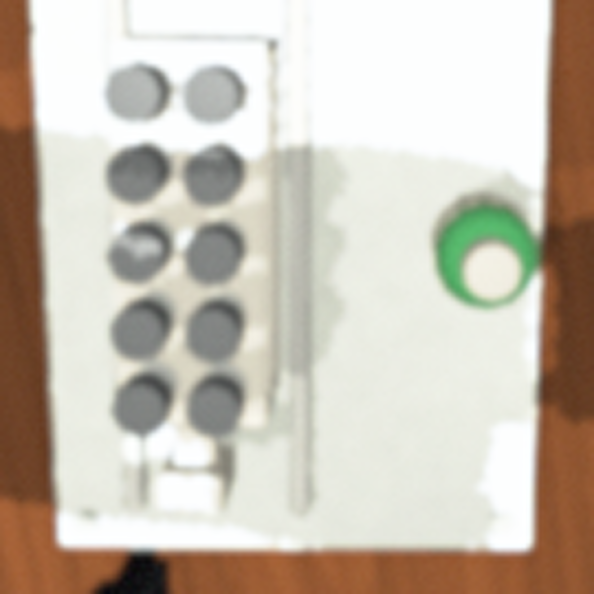

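>>> arm_command:
  targets:
    - [-35,-28,0,0,0.5]
    - [-70,-56,0,0,0.5]
    - [-70,-56,40,0,0.5]
    - [-70,-56,80,0,0.5]
    - [-70,-56,120,0,0.5]

```text
t: 17.85
eef_pos: [545.1, -173.2, 205.7]
tcp_rot: [3.14, 0.0, 1.384]
ft_force: [1.1, -0.5, 0.5]
opening: 0.501
grip_force: 0.0
```

>>> arm_command:
  targets:
    - [0,0,30,0,0.5]
    - [0,0,50,0,0.5]
    - [0,0,70,0,0.5]
    - [0,0,70,0,0.5]

```text
t: 18.25
eef_pos: [544.3, -172.6, 134.3]
tcp_rot: [-3.138, -0.001, 1.384]
ft_force: [0.1, 0.7, 0.2]
opening: 0.498
grip_force: 0.0
```

```bash
python3 - <<'E'
from h import *
f,k=cam('wrist'); s=env.state(); print(s['t'],s['eef_pos'],s['tcp_rot'])
O=np.array([577.6,-7.2]); c,s_=np.cos(1.382),np.sin(1.382); Y=np.array([c,s_]); X=np.array([s_,-c])
q=s['eef_pos'][:2]-O; print('tcp',q@X,q@Y)
for dx,dy in ((-10,-6),(10,-6),(10,6),(-10,6)):
    p=O+X*(-1.6+dx)+Y*(-167+dy); print(np.round(proj(k,[*p,70])))
p=O+Y*-167; u,v=map(int,proj(k,[*p,70]))
g=f[v-75:v+75,u-100:u+100]
cv2.imwrite('pics/w5.png',cv2.resize(g,None,fx=4,fy=4,interpolation=2)[:,:,::-1]); print('crop',u-100,v-75)
E
```

```text
18.3 [ 544.93959196 -173.05584384  135.8334982 ] [-3.13985181e+00 -4.13079525e-04  1.38395710e+00]
tcp -0.9527751686070733 -169.03832526745867
[308. 253.]
[336. 253.]
[336. 237.]
[308. 237.]
crop 223 170
```

View pics/w5.png

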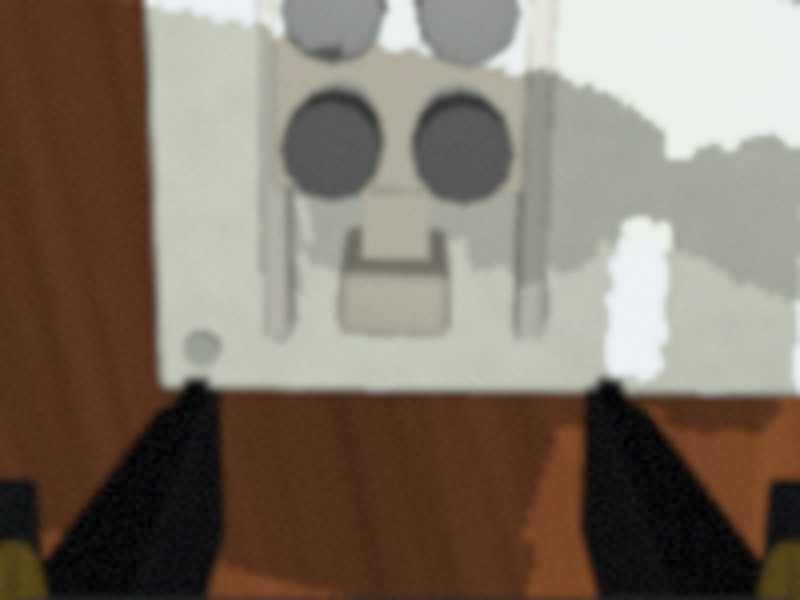

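The handle top spans (308–335, 237–253), exactly as predicted at a 70 mm height, so the point holds from two views.

>>> arm_command:
  targets:
    - [1,-0.7,30,0,0.5]
    - [1,-0.7,60,0,0.5]
    - [1,-0.7,85,0,0.5]
    - [1,-0.7,100,0,0.4]
    - [1,-0.7,100,0,0.3]

```text
t: 18.8
eef_pos: [544.4, -172.5, 35.9]
tcp_rot: [-3.14, -0.0, 1.383]
ft_force: [0.5, 0.0, 0.2]
opening: 0.388
grip_force: 0.0
```

>>> arm_command:
  targets:
    - [0,0,0,0,0.25]
    - [0,0,0,0,0.2]
    - [0,0,0,0,0.1]
    - [0,0,0,0,0]
    - [0,0,0,0,0]

```text
t: 19.3
eef_pos: [544.9, -173.2, 37.7]
tcp_rot: [3.14, 0.0, 1.383]
ft_force: [-1.9, 1.2, 7.7]
opening: 0.211
grip_force: 30.0
```

>>> arm_command:
  targets:
    - [0,0,-0.4,0,0]
    - [0,0,-0.8,0,0]

```text
t: 19.5
eef_pos: [544.8, -173.2, 37.8]
tcp_rot: [3.14, 0.0, 1.382]
ft_force: [0.7, 0.8, -0.2]
opening: 0.205
grip_force: 30.0
```

>>> arm_command:
  targets:
    - [2,0,0,0,0]
    - [5,0,0,0,0]
    - [9,0,0,0,0]
    - [13,0,0,0,0]
    - [17,0,0,0,0]

```text
t: 20.0
eef_pos: [548.0, -157.1, 37.8]
tcp_rot: [3.14, 0.001, 1.383]
ft_force: [-1.4, -6.6, 4.6]
opening: 0.207
grip_force: 30.0
```

>>> arm_command:
  targets:
    - [4,0,-0.2,0,0]
    - [8,0,-0.4,0,0]
    - [12,0,-0.4,0,0]
    - [16,0,-0.4,0,0]
    - [20,0,-0.4,0,0]

```text
t: 20.5
eef_pos: [551.5, -136.8, 37.8]
tcp_rot: [3.141, 0.001, 1.383]
ft_force: [-0.7, -5.1, 4.8]
opening: 0.209
grip_force: 30.0
```

>>> arm_command:
  targets:
    - [4,0,0,0,0]
    - [8,0,0,0,0]
    - [12,0,0,0,0]
    - [16,0,0,0,0]
    - [20,0,0,0,0]

```text
t: 21.0
eef_pos: [555.3, -117.1, 37.8]
tcp_rot: [3.141, 0.0, 1.383]
ft_force: [-1.9, -6.2, 5.1]
opening: 0.208
grip_force: 30.0
```

>>> arm_command:
  targets:
    - [4,0,-0.2,0,0]
    - [8,0,-0.3,0,0]
    - [12,0,-0.3,0,0]
    - [16,0,-0.3,0,0]
    - [20,0,-0.3,0,0]

```text
t: 21.5
eef_pos: [558.8, -97.1, 37.8]
tcp_rot: [-3.142, 0.0, 1.383]
ft_force: [-0.8, -3.2, 2.5]
opening: 0.211
grip_force: 30.0
```

>>> arm_command:
  targets:
    - [2,0,0,0,0]
    - [4,0,0,0,0]
    - [6,0,0,0,0]
    - [8,0,0,0,0]

```text
t: 21.9
eef_pos: [560.2, -89.4, 37.8]
tcp_rot: [-3.141, 0.0, 1.382]
ft_force: [-1.1, -3.2, 1.1]
opening: 0.207
grip_force: 30.0
```

>>> arm_command:
  targets:
    - [1,0,0,0,0]
    - [2,0,0,0,0]
    - [3,0,0,0,0]

```text
t: 22.2
eef_pos: [560.8, -86.5, 37.8]
tcp_rot: [-3.141, 0.0, 1.382]
ft_force: [-1.3, -2.5, 1.0]
opening: 0.211
grip_force: 30.0
```

Remaining is roughly 3–5 mm; I'll creep until the stop is felt.

>>> arm_command:
  targets:
    - [1,0,0,0,0]
    - [2,0,0,0,0]

```text
t: 22.4
eef_pos: [561.1, -84.6, 37.8]
tcp_rot: [-3.141, 0.0, 1.382]
ft_force: [0.1, -2.4, 0.7]
opening: 0.208
grip_force: 30.0
```

>>> arm_command:
  targets:
    - [0.5,0,0,0,0]
    - [1,0,0,0,0]

```text
t: 22.6
eef_pos: [561.3, -83.9, 37.8]
tcp_rot: [-3.141, 0.001, 1.383]
ft_force: [-2.4, -9.3, 1.7]
opening: 0.21
grip_force: 30.0
```

>>> arm_command:
  targets:
    - [0.5,0,0,0,0]
    - [1,0,0,0,0]

```text
t: 22.8
eef_pos: [561.3, -83.8, 37.9]
tcp_rot: [-3.141, 0.001, 1.383]
ft_force: [-5.6, -15.9, 2.2]
opening: 0.207
grip_force: 30.0
```

>>> arm_command:
  targets:
    - [0.5,0,0,0,0]
    - [1,0,0,0,0]

```text
t: 23.0
eef_pos: [561.4, -83.8, 38.1]
tcp_rot: [-3.141, 0.002, 1.383]
ft_force: [-8.8, -24.2, 4.1]
opening: 0.206
grip_force: 30.0
```

>>> arm_command:
  targets:
    - [-0.7,0,0,0,0]
    - [-1.5,0,0,0,0]
    - [-1.8,0,0,0,0]

```text
t: 23.3
eef_pos: [561.2, -83.9, 37.8]
tcp_rot: [-3.141, 0.0, 1.382]
ft_force: [-1.4, -5.3, -0.9]
opening: 0.21
grip_force: 30.0
```

>>> arm_command:
  targets:
    - [0,0,0,0,0.23]
    - [0,0,0,0,0.27]
    - [0,0,0,0,0.35]
    - [0,0,0,0,0.4]
    - [0,0,0,0,0.4]

```text
t: 23.8
eef_pos: [561.5, -83.3, 37.8]
tcp_rot: [3.142, 0.0, 1.383]
ft_force: [-0.8, 0.3, -0.8]
opening: 0.395
grip_force: 0.0
```

```bash
python3 - <<'E'
from h import *
f,k=cam('wrist'); s=env.state(); print(s['t'],s['eef_pos'],s['opening'],s['ft_force'])
cv2.imwrite('pics/w6.png',f[:,:,::-1])
E
```

```text
23.85 [561.43101236 -83.35868952  37.80059632] 0.3935962201621467 [ 0.31126303  0.41752743 -0.14090241]
```

>>> arm_command:
  targets:
    - [0,0,-10,0,0.4]
    - [0,0,-25,0,0.4]
    - [0,0,-50,0,0.4]
    - [-30,0,-80,0,0.4]
    - [-60,0,-120,0,0.4]

```text
t: 24.35
eef_pos: [549.5, -142.4, 158.8]
tcp_rot: [-3.14, -0.0, 1.384]
ft_force: [-0.3, -0.2, -0.1]
opening: 0.399
grip_force: 0.0
```

>>> arm_command:
  targets:
    - [-20,0,-40,0,0.4]
    - [-40,0,-80,0,0.4]
    - [-50,0,-120,0,0.4]
    - [-50,0,-150,0,0.4]
    - [-50,0,-150,0,0.4]

```text
t: 24.85
eef_pos: [541.5, -192.2, 312.8]
tcp_rot: [3.134, 0.002, 1.382]
ft_force: [0.7, 0.3, -0.5]
opening: 0.401
grip_force: 0.0
```

```bash
python3 - <<'E'
from h import *
s=env.state(); print(s['t'],s['eef_pos'])
a,k=cam('scene'); b,k2=cam('side')
g=np.hstack([cv2.resize(a[235:375,225:385],(400,350),interpolation=2),cv2.resize(b[160:300,220:380],(400,350),interpolation=2)])
m=(b[150:210,245:285].max(2)<50).astype(np.uint8); n,l,st,ce=cv2.connectedComponentsWithStats(m); i=1+st[1:,4].argmax(); print('grip side',st[i],ce[i]+[245,150])
cv2.imwrite('pics/end.png',g[:,:,::-1])
E
```

```text
24.85 [ 541.48674623 -192.21162626  312.84259202]
grip side [  8  15  16  21 253] [260.42687747 174.95256917]
```

View pics/end.png

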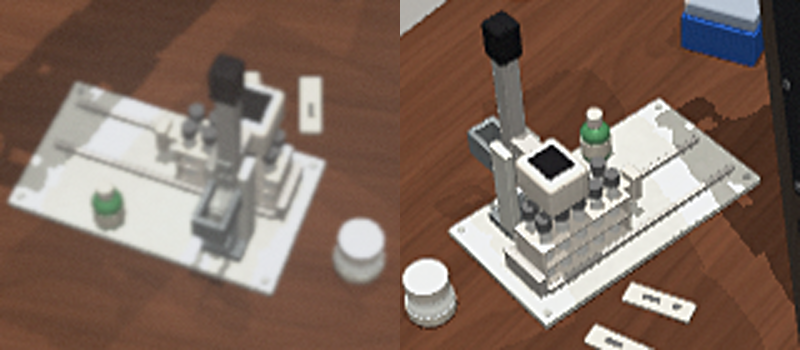

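The rack is home against the end stop under the raised head, and the grip's position in the side image, (260,175), hasn't changed since the column was released.

```bash
python3 -c "
from cell import env
print(env.job_done())"
```

```text
the job is handed in; nothing more can be done
None
```

I lifted the column three clicks by feel (about 65 mm) and left it resting on the pawl; while lowering it I briefly pressed down with about 7 N (about 11–12 N on the pawl with the column's weight, below its 14 N limit). I then slid the rack home against the end stop without touching the head and handed the job in at about 25 s; no verdict came back.

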